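# Bring the microtome knife-holder base up to its stop and lock it

### The job

On the microtome, swing the blue-handled lock lever all the way round to its released stop, so that the low side of its cam faces the knife-holder base, and only then push the base forward by the ribbed pad at its rear until it is fully home against its front stop. Then swing the lever all the way back to lock the base there. Push gently with the fingers, without lifting anything; touch neither the blade holder nor the specimen head and leave everything else where it is.

Things in the scene. Friction and masses are not known exactly. Their poses are not given: they have to be found in the camera images.
- microtome: Cream rotary microtome, fixed; place and yaw vary. Axes: +x forward (operator's end to specimen), +y its left, z up, origin on the bench top; positions below are in mm in these axes. Flat grey bed, top z 45, x -175..155, y -170..140. Tall cover x 160..370, y -120..120, top z 242. Handwheel on its right: x 185..345, y -120..-205, z 60..220.
- lever_pivot (a point): On the vertical axis of the lock lever, at (-35, -66, 92) of the microtome: right of the knife-holder base, at the mid-height of the lever's handle.
- lock_lever (a joint): Lever angle about its vertical pivot, rad, counter-clockwise from above. Lever direction in microtome axes = -145 deg + this. 0: locked, cam nose pressed on the carriage's side, lever points back and right. Stops: -0.03 locked, 1.745 released (cam low, 45 deg right of forward). Starts 0..0.25. Cam bites below 0.7 and holds the base against 50 N and more. Takes 3 N, to 15 N near lock; stays put.
- lever_grip_mid (a point): Centre of the upright blue handle at the lever's end, 90 mm from the pivot axis. Handle: 20 mm diameter, z 68..115 over the bench (its foot 23 mm above the bed), this point at z 92. A steel arm 11 mm thick at z 68..84 joins it to the pivot. Push on the side of the handle.
- lever_grip: The blue handle as a part; its origin lies on the lever's pivot axis at bench height, its +x along the lever.
- push_face (a point): Centre of the vertical rear face (facing microtome -x) of the knife-holder base, with a black ribbed push pad 60 mm wide; the face spans 72 mm in y and z 68..100, this point at z 84, y = 0, 70 mm behind the carriage's centre: at x = -70 when fully home, -135..-105 at the start. The carriage plate below is flush with it.
- knife_base: The cream block of the knife-holder base (72 mm wide, top z 100), fixed on the carriage; same origin as base_carriage.
- knife_holder: Dark blade holder with blade and red guard bar on the front part of the block, 86 mm wide (a small lever on its left reaches y 63), from 65 mm ahead of the rear face forwards, z 100..168. Same origin as base_carriage. Not to be touched.
- specimen_head: Retracted specimen clamp with wax block in front of the cover, x 62..160, y -28..28 (a small lever on its left to y 67), z 160..212. Origin is the microtome's. Not to be touched.
- wax_block: Loose bystander: green cassette 40 x 28 mm with a wax block, 15 mm high, lying on the bed at its left rear; origin at its underside.
- forceps: Loose bystander: steel forceps 115 mm long, 8 mm high, lying on the bed at the left; origin at the middle of the underside.
- brush: Loose bystander: thin brush 165 mm long, 8 mm thick, on the bench along the right edge of the microtome's bed; origin at the middle of the underside.
- slide_box: Loose bystander: blue and white slide box 100 x 85 x 37 mm on the bench behind the operator's end; origin at its underside.
- jar: Loose bystander: amber jar, 56 mm diameter, 75 mm high, on the bench; origin at its underside.
- dish: Loose bystander: covered clear dish, 90 mm diameter, 15 mm high, on the bench behind the microtome's cover; origin at its underside.
- marker: Loose bystander: marker pen 120 mm long, 14 mm thick, lying on the bench; origin at the middle of the underside.
- base_carriage: Steel carriage plate of the knife-holder base, 140 x 100 x 15 mm, z 53..68, origin at the centre of its underside; it slides along microtome +x on two ways between low side guides (tops at z 75). Its x in the microtome's axes: -65 at the rear stops, 0 fully home against the front stop; starts -65..-35. About 0.8 kg; released, it slides with 4 to 7 N of friction and stays where it is left.
Not all that is in view belongs to the job. Several things have the shape of the base_carriage; the one meant has the colours described above.

How it is judged:
By the outcome, as a careful person would: the job done as asked, in the order asked, and still so for the second after the job is handed in, with the robot touching nothing.
It also fails if it takes over 72 s, if anything falls off the work surface, if the arm or the gripper's body presses on something with over 40 N, if the wrist force passes 120 N, or if a joint passes its speed limit or range.

### The arm

A 6-joint arm with a two-finger parallel gripper is mounted at the origin on the work surface. World frame = base frame: x ahead of the robot, y to its left, z up, the work surface at z = 0. Lengths are in m, angles in rad, forces in N, time in s.
With the tool pointing down it reaches from about 0.35 to 0.875 m from the base axis. Payload 15.5 kg.
Tool frame: the origin (TCP) lies on the centre line of the jaws, within the pads' length; the fingertips stand 19 mm ahead of it and the grasp point (between the pads) is the TCP (ctrl.tips_ahead is the distance from the TCP to the fingertips, in m); x points along the fingers, y is the direction in which the jaws open and shut, and the axes are right-handed (so a half turn about x gives the same grasp; the last joint's range is limited). The gripper opens to 85 mm and grips with 20 to 120 N. Pads are 22 mm wide; open, the fingers measure 114 mm over their backs; the gripper's body (76 mm by 85 mm) begins 54 mm behind the grasp point. The pads swing forward as they close: fully open they stand 13 mm farther back than shut.
Start: joints at [1.097, 0.494, 1.345, -0, 1.302, -0.096], TCP at [0.231, 0.581, 0.25] pointing down, gripper open.
Joint ranges: [-2.91, 2.91], [-0.82, 2.16], [0.22, 2.67], [-1.22, 4.37], [0.12, 2.79], [-3.08, 3.08]. Speed limits (rad/s): [1.89, 1.89, 2.57, 3.01, 3.01, 3.01].

### API

Orientations are given as a unit quaternion [x, y, z, w].
In Python, from plant import ctrl gives the robot as it stands.
- The arm moves only by the tool apply_moves, never from a script. Its argument "increments" is a list of rows, each a list of 3 entries, a list of its own where there are three numbers: the shift along the tool's x, y, z in cm, then the turn, a rotation vector about the tool's x, y, z in rad, then the finger opening in cm, from 0 to 8.54. In form: [[[dx, dy, dz], [rx, ry, rz], gripper], ...]. A call has 1 to 20 rows; each row is the pose to reach, as a shift and turn from the pose commanded when the call began, along the tool's axes at that moment; what a row does not reach only later rows make up. A row lasts 1/8 s, in which the tool goes at most 62.5 mm and 10.7 degrees, less where a joint would pass 70% of its speed; a pose out of reach is approached as far as the arm can. A call with a gripper value outside its range is refused whole. The fingers move at their own pace and stop on an object; "force" is the grip in N (left out, the last holds). Time passes only in rows, so rows that repeat a pose let the fingers close. It gives the time, the measured TCP pose, the force and the opening at its end, in the units of the state.
- ctrl.read_state(): the state, without advancing time (a new reading comes with each control period).
- ctrl.camera(name): name is "scene" or "top"; returns a dict with "frame" (400x640x3 uint8, red, green, blue), "mtx" (3x3 intrinsics, pixels), "xyz" and "attitude" of the camera in the world. Camera axes: x right, y up, looking along -z (the intrinsics and any distortion apply to the point x, -y, -z); pixel columns grow to the right and rows downward; lengths in m; the calibration is good to about 2 mm. A picture is of the moment at which its call begins. There is no depth.
- ctrl.hand_in(): hands the job in, once; it reports no verdict.
The state is a dict: "t": time; "qpos": joint angles; "joint_velocities": joint speeds; "effort": joint torques, N m; "position": TCP position; "orientation": TCP orientation; "force": force on the tool from outside, world axes, zero at the start; "moment": the same for the moment, N m; "width": finger opening in m.
Only numpy, scipy, OpenCV 4.12 (cv2) and the standard library are available. Lean on these libraries where they do the work, as an engineer would, in place of code of your own. Each camera call takes 0.05 s, during which the arm holds its last target.

## Working session

There is one attempt and no reset: what is moved stays moved. The work goes in short steps, Python scripts to look and compute and a tool call to move; the robot and the scene stay as the last step left them, time stands still between calls to the robot, and variables do not carry over. Pictures are saved under pics/ and viewed, and the job is handed in when it is done.

Besides the shell and the picture viewer there is one more tool, called after "Request:" in YAML: its name, and indented under it one key for each argument. apply_moves: Moves the arm, as the interface text tells. Its arguments: {"type":"object","properties":{"increments":{"type":"array"},"force":{"type":"number"}},"required":["increments"]}

```bash
ls; mkdir -p pics
python3 - <<'E'
from plant import ctrl
import cv2
print(ctrl.read_state(), ctrl.tips_ahead)
for n in("scene","top"):
    c=ctrl.camera(n); cv2.imwrite(f"pics/{n}0.png",c["frame"][:,:,::-1]); print(n,c["mtx"],c["xyz"],c["attitude"],[k for k in c])
E
```

```text
pics
{'t': 0.0, 'qpos': array([ 1.09649868e+00,  4.94170964e-01,  1.34616724e+00,  6.86046586e-05,
        1.30252901e+00, -9.55053877e-02]), 'joint_velocities': array([-8.47750351e-04, -1.23750809e-03,  9.49095417e-04, -8.34150382e-04,
       -9.02609142e-05, -2.96291819e-04]), 'effort': array([ 4.19758246e-03, -8.82176471e+01, -3.83862948e+01, -3.52541538e-04,
        1.04150176e-02,  1.22232063e-04]), 'position': array([0.23093823, 0.5803783 , 0.24969562]), 'orientation': array([ 0.13270448,  0.69461011, -0.13355625,  0.69431192]), 'force': array([-0.07195828,  0.22482364,  0.24798251]), 'moment': array([-0.04490091,  0.02241295, -0.01578235]), 'width': 0.08543361830168561} 0.019
scene [[503.48933234   0.         317.63792796]
 [  0.         503.48933234 200.53890311]
 [  0.           0.           1.        ]] [1.18468821 1.01517049 1.09729431] [0.11560755 0.40532273 0.86535152 0.27113674] ['frame', 'mtx', 'xyz', 'attitude']
top [[397.04928552   0.         312.79265056]
 [  0.         397.04928552 200.90223728]
 [  0.           0.           1.        ]] [0.40335588 0.02337562 1.29286449] [-0.0421375   0.03334958  0.71469735 -0.69736642] ['frame', 'mtx', 'xyz', 'attitude']
```

View pics/scene0.png

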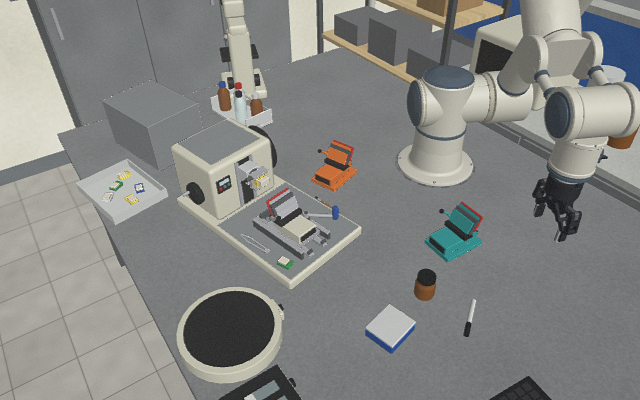

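View pics/top0.png

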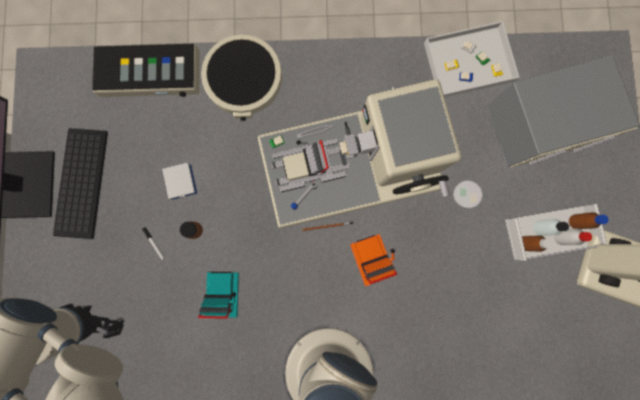

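The pictures show three objects shaped like the base. In the top view they are the cream block on the grey microtome bed at about (297,165), an orange one at (373,260) and a teal one at (220,295). The task describes the cream one, with the blue-handled lever at (294,206), so I'll check that in a close crop.

```bash
cat > h.py <<'E'
import numpy as np, cv2
from scipy.spatial.transform import Rotation as R
from plant import ctrl
def ray(c,px,z):
    K=c["mtx"]; p=np.linalg.solve(K,[px[0],px[1],1.]); d=R.from_quat(c["attitude"]).apply([p[0],-p[1],-p[2]])
    o=np.array(c["xyz"]); return o+d*(z-o[2])/d[2]
def proj(c,P):
    v=R.from_quat(c["attitude"]).inv().apply(np.atleast_2d(P)-np.array(c["xyz"])); q=np.c_[v[:,0],-v[:,1],-v[:,2]]@c["mtx"].T
    return q[:,:2]/q[:,2:]
def crop(c,x0,y0,x1,y1,s,name):
    cv2.imwrite(name,cv2.resize(c["frame"][y0:y1,x0:x1,::-1],None,fx=s,fy=s,interpolation=cv2.INTER_CUBIC))
E
python3 - <<'E'
from h import *
c=ctrl.camera("top"); crop(c,250,80,410,235,5*.75,"pics/t1.png") 
print(ray(c,(312,200),0),ray(c,(412,200),0),ray(c,(312,300),0))
s=ctrl.camera("scene"); crop(s,180,170,370,295,4,"pics/s1.png")
E
```

```text
[0.54520164 0.04033622 0.        ] [ 0.53693754 -0.28606293  0.        ] [0.22439511 0.04790896 0.        ]
```

View pics/t1.png

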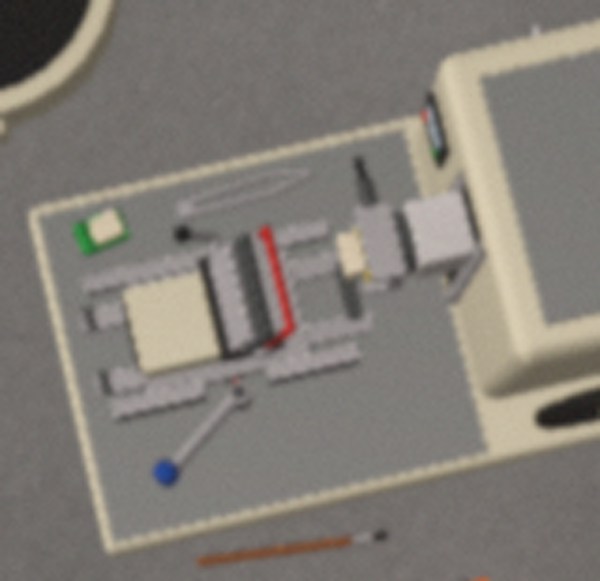

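View pics/s1.png

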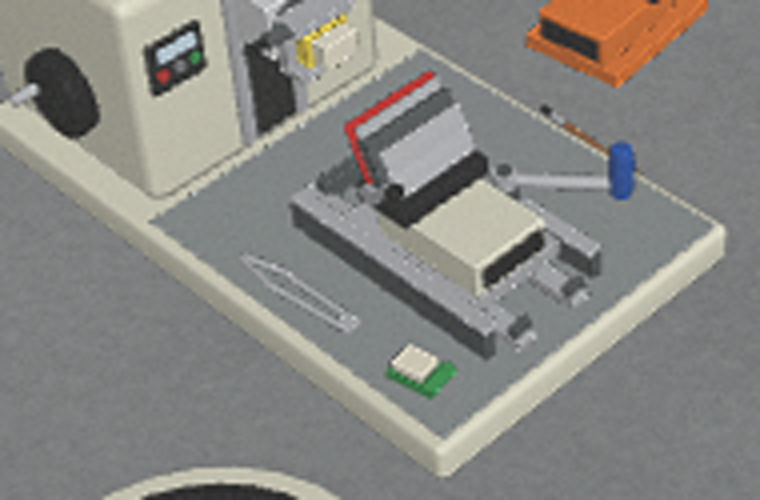

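The crop shows the cream block with its black ribbed pad, and the blue handle at crop pixel (166,472). This is the described target. Next I'll measure the pose.

```bash
cat > m.py <<'E'
from h import *
c=ctrl.camera("top"); s=ctrl.camera("scene")
f=lambda x,y:(250+x/3.75-.37,80+y/3.75-.37)
for n,p,z in [("rimL out",(33,208),.045),("rimR out",(110,550),.045),("rimL in",(45,213),.045),("rimR in",(117,541),.045),("rimleft far in",(410,128),.045),("rimleft far out",(403,118),.045),("rimR far in",(486,452),.045)]:
    print(n,ray(c,f(*p),z)[:2].round(4))
def blue(im,lo=80):
    im=im.astype(int); return ((im[...,2]>im[...,0]+60)&(im[...,2]>im[...,1]+40)).astype(np.uint8)
def cents(c):
    n,l,st,ce=cv2.connectedComponentsWithStats(blue(c["frame"])); return [(ce[i].round(1),st[i]) for i in range(1,n) if st[i][4]>12]
for q in (c,s):
    for ce in cents(q): print(ce)
E
python3 m.py
python3 - <<'E'
from h import *
c=ctrl.camera("top")
# cream block top mask
im=cv2.cvtColor(c["frame"],cv2.COLOR_RGB2HSV)
print(im[165,297],im[206,294])
x0,y0,x1,y1=255,130,320,215
m=((im[...,1]>35)&(im[...,2]>150)&(im[...,0]<40)).astype(np.uint8)
n,l,st,ce=cv2.connectedComponentsWithStats(m)
i=l[165,297];print(st[i],ce[i])
r=cv2.minAreaRect(np.argwhere(l==i)[:,::-1].astype(np.float32));b=cv2.boxPoints(r);print(r,b)
for p in b: print(p,ray(c,p,.1)[:2].round(4))
E
```

```text
rimL out [0.7551 0.2075]
rimR out [0.4598 0.1455]
rimL in [0.7504 0.1972]
rimR in [0.4672 0.1395]
rimleft far in [ 0.8167 -0.1186]
rimleft far out [ 0.8258 -0.1129]
rimR far in [ 0.5344 -0.1723]
(array([165.5,  59.6]), array([162,  57,   8,   6,  44], dtype=int32))
(array([470.3,  77.1]), array([469,  74,   3,   7,  15], dtype=int32))
(array([293.2, 205.2]), array([291, 203,   5,   5,  20], dtype=int32))
(array([601.7, 218.9]), array([596, 215,  12,   9,  90], dtype=int32))
(array([495.4,   1.6]), array([485,   0,  18,   6,  51], dtype=int32))
(array([514.7,   7.8]), array([509,   0,  11,  17, 120], dtype=int32))
(array([617.1,  44.2]), array([ 582,   12,   58,   78, 2203], dtype=int32))
(array([475.,  27.]), array([454,  16,  45,  24, 245], dtype=int32))
(array([583.4,  82. ]), array([579,  79,   9,   8,  47], dtype=int32))
(array([221.8,  83.8]), array([219,  81,   7,   7,  37], dtype=int32))
(array([140.1, 190.8]), array([136, 188,   9,   5,  18], dtype=int32))
(array([335.1, 212.2]), array([333, 206,   6,  14,  69], dtype=int32))
(array([387.9, 340.5]), array([366, 325,  49,  29, 249], dtype=int32))
[ 22  47 199] [111 183 138]
[283 153  25  27 479] [294.99164927 165.65970772]
((295.0294494628906, 165.61766052246094), (22.55581283569336, 21.10059928894043), 75.96376037597656) [[282.05887 157.2353 ]
 [302.52945 152.11766]
 [308.00003 174.00002]
 [287.52945 179.11766]]
[282.05887 157.2353 ] [0.6682 0.1276]
[302.52945 152.11766] [0.6825 0.0645]
[308.00003 174.00002] [0.6141 0.0493]
[287.52945 179.11766] [0.6    0.1119]
```

```bash
cat > fit.py <<'E'
from h import *
from scipy.optimize import least_squares
c=ctrl.camera("top"); s=ctrl.camera("scene")
f=lambda x,y:(250+x/3.75-.37,80+y/3.75-.37)
g=lambda x,y:(180+x/4-.37,170+y/4-.37)
# (cam,pixel,local xyz mm ) ; rear block edge x = e
obs=[(c,f(45,213),(-165,130,45)),(c,f(117,541),(-165,-160,45)),(c,f(238,393),(-35,-66,90)),
 (s,g(445,470),(-173,138,40)),(s,g(505,172),(-35,-66,90)),(c,f(290,330),None)]
def loc(p,L):
    L=np.array(L)/1000.; a=p[2]; return np.array([p[0]+np.cos(a)*L[0]-np.sin(a)*L[1],p[1]+np.sin(a)*L[0]+np.cos(a)*L[1],L[2]])
blk=[(282.06,157.24),(287.53,179.12)]
def res(p):
    r=[]
    for cam,px,L in obs:
        if L is None: continue
        r+=list(proj(cam,loc(p,L))[0]-px)
    e=p[3]*1000
    r+=list(proj(c,loc(p,(e,36,100)))[0]-blk[0])+list(proj(c,loc(p,(e,-36,100)))[0]-blk[1])
    th=p[4]
    H=lambda z:(-35+90*np.cos(th),-66+90*np.sin(th),z)
    r+=list(proj(c,loc(p,H(115)))[0]-(293.2,205.2)) + list(proj(s,loc(p,H(91)))[0]-(335.1,212.2))
    # edge directions
    for a,b,w in [(f(45,213),f(410,128),1),(f(117,541),f(486,452),1)]:
        A,B=ray(c,a,.045),ray(c,b,.045); d=B-A; r.append((np.arctan2(d[1],d[0])-p[2])*100)
    return np.array(r)
q=least_squares(res,[.6,.0,-1.36,-.12,np.radians(-140)],loss="soft_l1",x_scale=[.1,.1,.1,.1,.1])
p=q.x; print(p,np.degrees(p[2]),np.degrees(p[4])+145); print(res(p).round(1))
np.save("pose.npy",p)
for n,L in [("pivot",(-35,-66,92)),("grip",(-35+90*np.cos(p[4]),-66+90*np.sin(p[4]),92)),("push",(p[3]*1000,0,84))]: print(n,loc(p,L).round(4))
E
python3 fit.py
```

```text
[ 0.6569456   0.01471594 -1.3592295  -0.10747614 -2.5104428 ] -77.87811368041096 1.1622228496333094
[-1.9  0.4 -0.9  0.4 -0.1 -0.6 -1.2 -3.8 -0.3 -2.   0.1 -0.4 -0.1  0.3
  0.1  0.2  0.   0.3 -0.5  0.1]
pivot [0.5851 0.0351 0.092 ]
grip [0.5179 0.095  0.092 ]
push [0.6344 0.1198 0.084 ]
```

```bash
cat > plan.py <<'E'
from h import *
P=np.load("pose.npy"); yaw=P[2]
def w(L): # local mm -> world
    L=np.array(L,float)/1000; a=yaw
    return np.array([P[0]+np.cos(a)*L[0]-np.sin(a)*L[1],P[1]+np.sin(a)*L[0]+np.cos(a)*L[1],L[2]])
def l(W):
    d=np.array(W)[:2]-P[:2]; a=yaw; return np.array([np.cos(a)*d[0]+np.sin(a)*d[1],-np.sin(a)*d[0]+np.cos(a)*d[1]])*1000
def rows(Q,base=None):
    """Q: list of (local xyz mm of TCP, local heading deg of tool z); from current measured pose"""
    st=ctrl.read_state(); r0=R.from_quat(st["orientation"]); p0=st["position"]
    if base is not None: p0,r0=base
    for L,h in Q:
        a=np.radians(h)+yaw; z=np.array([np.cos(a),np.sin(a),0]); x=np.array([0,0,-1.]); y=np.cross(z,x)
        r=R.from_matrix(np.c_[x,y,z])
        print((r0.inv().apply(w(L)-p0)*100).round(2).tolist(),(r0.inv()*r).as_rotvec().round(3).tolist())
def lev(deg,off,rad=90): # handle point at local lever dir deg, offset along CCW tangent
    t=np.radians(deg); return (-35+rad*np.cos(t)-off*np.sin(t),-66+rad*np.sin(t)+off*np.cos(t))
def show():
    st=ctrl.read_state(); m=R.from_quat(st["orientation"]).as_matrix(); z=m[:,2]
    print("t",round(st["t"],2),"q",st["qpos"].round(2),"loc",l(st["position"]).round(1),"z",st["position"][2].round(4),"zhead",round(np.degrees(np.arctan2(z[1],z[0])-yaw),1),"x",m[:,0].round(3),"F",st["force"].round(1),"w",round(st["width"],4))
E
python3 - <<'E'
from plan import *
show()
c=ctrl.camera("top"); f=lambda x,y:(250+x/3.75-.37,80+y/3.75-.37)
for p in[(115,418),(205,398),(115,405),(85,290)]: print(l(ray(c,f(*p),.075)))
print(l(ray(c,f(33,208),.045)),l(ray(c,f(110,550),.045)))
for h in(-54,126):
  x,y=lev(-143.8,-31); print(x,y); rows([((x,y,250),h),((x,y,104),h)])
E
```

```text
t 0.45 q [ 1.1   0.49  1.35  0.    1.3  -0.1 ] loc [-642.8 -297.5] z 0.2502 zhead 56.2 x [-0. -0. -1.] F [-0.  -0.1  0. ] w 0.0855
[-138.26630972  -62.10890365]
[-62.14643592 -63.36561762]
[-135.83116381  -51.54980264]
[-138.4237686    48.64264708]
[-167.84952801  136.44398716] [-169.30433029 -165.31290679]
-125.93520378915986 -94.13874040933541
[0.03, -31.62, 45.66] [1.923, 0.0, -0.0]
[14.63, -31.62, 45.66] [1.923, 0.0, -0.0]
-125.93520378915986 -94.13874040933541
[0.03, -31.62, 45.66] [-1.219, 0.0, 0.0]
[14.63, -31.62, 45.66] [-1.219, 0.0, 0.0]
```

Request:
apply_moves:
  increments:
    - [[0, -2.1, 3.0], [0.13, 0, 0], 0]
    - [[0, -4.2, 6.1], [0.26, 0, 0], 0]
    - [[0, -6.3, 9.1], [0.38, 0, 0], 0]
    - [[0, -8.4, 12.2], [0.51, 0, 0], 0]
    - [[0, -10.5, 15.2], [0.64, 0, 0], 0]
    - [[0, -12.6, 18.3], [0.77, 0, 0], 0]
    - [[0, -14.8, 21.3], [0.9, 0, 0], 0]
    - [[0, -16.9, 24.4], [1.03, 0, 0], 0]
    - [[0, -19, 27.4], [1.15, 0, 0], 0]
    - [[0, -21.1, 30.4], [1.28, 0, 0], 0]
    - [[0, -23.2, 33.5], [1.41, 0, 0], 0]
    - [[0, -25.3, 36.5], [1.54, 0, 0], 0]
    - [[0, -27.4, 39.6], [1.67, 0, 0], 0]
    - [[0, -29.5, 42.6], [1.8, 0, 0], 0]
    - [[0, -31.6, 45.6], [1.92, 0, 0], 0]
    - [[0, -31.6, 45.6], [1.92, 0, 0], 0]
    - [[0, -31.6, 45.6], [1.92, 0, 0], 0]
  force: 40

```text
t: 2.62
position: [0.5376, 0.1187, 0.2502]
orientation: [-0.645, -0.29, 0.645, -0.289]
force: [0.5, 0.4, -0.6]
width: 0.0003
```

Run:
```python
from plan import *
show()
x,y=lev(-143.8,-31); rows([((x,y,104),-54)])
c=ctrl.camera("scene"); crop(c,180,100,380,260,4,"pics/s2.png")
c=ctrl.camera("top"); crop(c,220,110,400,250,4,"pics/t2.png")
```

```text
t 2.62 q [0.11 0.39 1.53 0.   1.22 0.84] loc [-126.8  -94.9] z 0.2502 zhead -53.8 x [-0.  0. -1.] F [ 0.5  0.4 -0.6] w 0.0003
[14.62, 0.12, -0.01] [0.004, 0.0, 0.0]
```

View pics/s2.png

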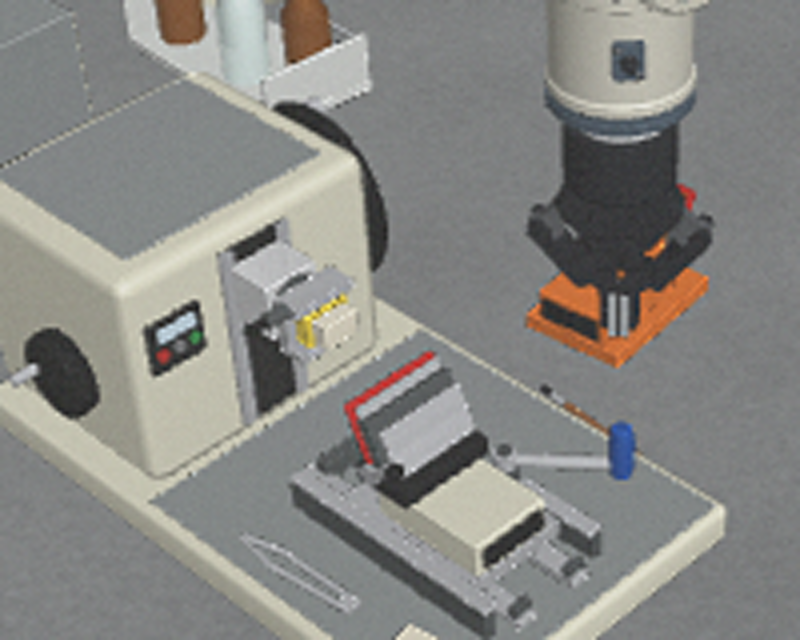

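View pics/t2.png

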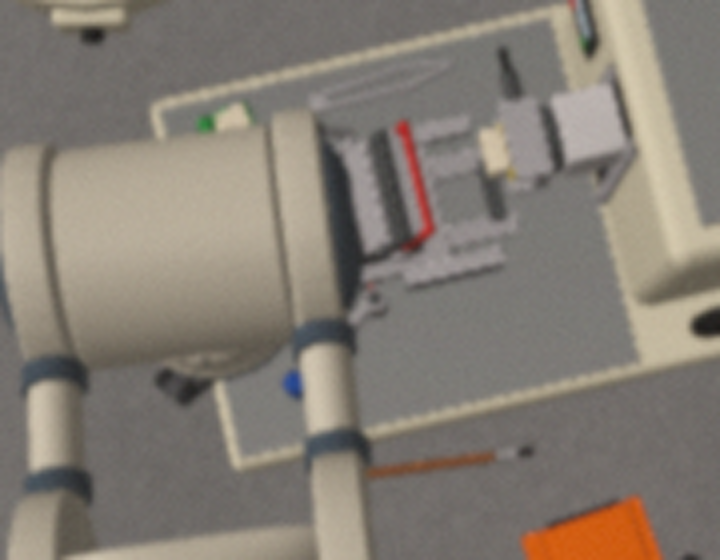

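The fingers stand closed at about (617,310) in the scene crop, high above the gap between the base guide and the blue handle at (621,450). The view looks clear, so I'll descend.

Request:
apply_moves:
  increments:
    - [[3, 0.1, 0], [0, 0, 0], 0]
    - [[6, 0.1, 0], [0, 0, 0], 0]
    - [[9, 0.1, 0], [0, 0, 0], 0]
    - [[11.5, 0.1, 0], [0, 0, 0], 0]
    - [[13, 0.1, 0], [0, 0, 0], 0]
    - [[14.5, 0.1, 0], [0, 0, 0], 0]
    - [[14.5, 0.1, 0], [0, 0, 0], 0]
    - [[14.5, 0.1, 0], [0, 0, 0], 0]

```text
t: 3.72
position: [0.5391, 0.1179, 0.1059]
orientation: [0.646, 0.289, -0.645, 0.289]
force: [0.8, 0.1, 0.3]
width: 0.0
```

Run:
```python
from plan import *
show()
c=ctrl.camera("scene"); crop(c,250,120,410,260,5,"pics/s3.png")
print([( -143.8+5*i) for i in range(6)])
rows([((*lev(-143.8,-20),104),-54)]+[((*lev(a,-20),104),a+90) for a in range(-140,-60,5)])
```

```text
t 3.73 q [ 0.11  0.58  1.68 -0.    0.88  0.83] loc [-125.6  -93.6] z 0.1059 zhead -53.8 x [ 0.001  0.    -1.   ] F [0.8 0.1 0.3] w 0.0
[-143.8, -138.8, -133.8, -128.8, -123.80000000000001, -118.80000000000001]
[0.2, -0.06, 1.13] [0.003, -0.001, -0.001]
[0.2, -0.18, 1.73] [-0.067, -0.001, -0.001]
[0.2, -0.26, 2.53] [-0.154, -0.001, -0.001]
[0.19, -0.28, 3.33] [-0.241, -0.001, -0.001]
[0.19, -0.23, 4.14] [-0.329, -0.001, -0.001]
[0.19, -0.1, 4.93] [-0.416, -0.001, -0.001]
[0.19, 0.09, 5.71] [-0.503, -0.001, -0.001]
[0.19, 0.35, 6.47] [-0.59, -0.001, -0.001]
[0.19, 0.67, 7.21] [-0.678, -0.001, -0.001]
[0.19, 1.06, 7.92] [-0.765, -0.001, -0.001]
[0.19, 1.51, 8.58] [-0.852, -0.001, -0.001]
[0.19, 2.01, 9.21] [-0.94, -0.0, -0.001]
[0.19, 2.57, 9.79] [-1.027, -0.0, -0.001]
[0.19, 3.17, 10.32] [-1.114, -0.0, -0.001]
[0.19, 3.82, 10.8] [-1.201, -0.0, -0.001]
[0.19, 4.51, 11.21] [-1.289, -0.0, -0.001]
[0.19, 5.23, 11.57] [-1.376, -0.0, -0.001]
```

View pics/s3.png

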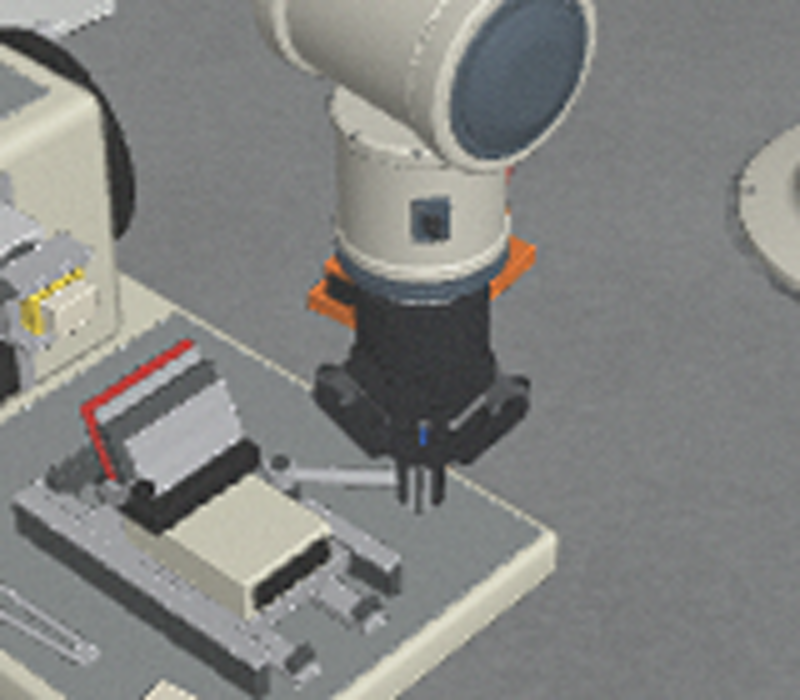

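The fingers at (420,480) cover the handle on the base side, as planned. I'll push gently along the arc.

Request:
apply_moves:
  increments:
    - [[0.2, -0.1, 0.6], [0, 0, 0], 0]
    - [[0.2, -0.1, 1.1], [0, 0, 0], 0]
    - [[0.2, -0.2, 1.7], [-0.07, 0, 0], 0]
    - [[0.2, -0.25, 2.5], [-0.15, 0, 0], 0]
    - [[0.2, -0.3, 3.3], [-0.24, 0, 0], 0]
    - [[0.2, -0.25, 4.1], [-0.33, 0, 0], 0]
    - [[0.2, -0.1, 4.9], [-0.42, 0, 0], 0]

```text
t: 4.65
position: [0.5048, 0.082, 0.1035]
orientation: [0.57, 0.418, -0.57, 0.418]
force: [-1.6, 6.2, 1.3]
width: 0.0001
```

Run:
```python
from plan import *
show()
c=ctrl.camera("scene"); crop(c,250,120,410,260,5,"pics/s4.png")
rows([((*lev(a,-20),104),a+90) for a in range(-120,-40,5)])
```

```text
t 4.65 q [0.04 0.54 1.78 0.   0.82 0.35] loc [ -97.7 -134.7] z 0.1035 zhead -29.6 x [-0.     0.001 -1.   ] F [-1.6  6.2  1.3] w 0.0001
[-0.06, 0.11, -0.08] [0.011, -0.0, 0.001]
[-0.06, -0.04, 0.71] [-0.076, -0.0, 0.001]
[-0.06, -0.12, 1.51] [-0.163, -0.0, 0.001]
[-0.06, -0.13, 2.31] [-0.25, -0.0, 0.001]
[-0.06, -0.07, 3.11] [-0.338, -0.0, 0.001]
[-0.06, 0.06, 3.91] [-0.425, -0.0, 0.001]
[-0.06, 0.26, 4.69] [-0.512, -0.0, 0.001]
[-0.06, 0.53, 5.45] [-0.599, -0.0, 0.001]
[-0.06, 0.86, 6.18] [-0.687, -0.0, 0.001]
[-0.06, 1.25, 6.88] [-0.774, -0.0, 0.001]
[-0.06, 1.71, 7.54] [-0.861, -0.001, 0.001]
[-0.06, 2.22, 8.17] [-0.948, -0.001, 0.001]
[-0.06, 2.78, 8.74] [-1.036, -0.001, 0.001]
[-0.06, 3.39, 9.27] [-1.123, -0.001, 0.001]
[-0.06, 4.04, 9.74] [-1.21, -0.001, 0.001]
[-0.06, 4.73, 10.15] [-1.298, -0.001, 0.001]
```

View pics/s4.png

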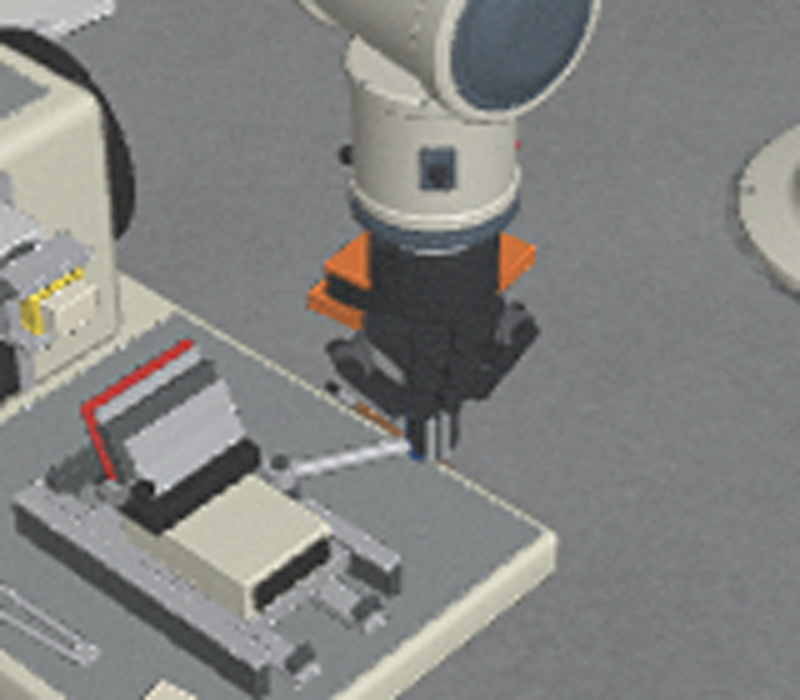

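The lever has turned about 24° under a steady 6 N. The fingers sit slightly outboard of the handle, so I'll add a small inward shift and continue.

Request:
apply_moves:
  increments:
    - [[0, 0.2, 0.7], [-0.08, 0, 0], 0]
    - [[0, 0.25, 1.5], [-0.16, 0, 0], 0]
    - [[0, 0.3, 2.3], [-0.25, 0, 0], 0]
    - [[0, 0.35, 3.1], [-0.34, 0, 0], 0]
    - [[0, 0.45, 3.9], [-0.42, 0, 0], 0]
    - [[0, 0.65, 4.7], [-0.51, 0, 0], 0]
    - [[0, 0.9, 5.45], [-0.6, 0, 0], 0]
    - [[0, 1.25, 6.2], [-0.69, 0, 0], 0]
    - [[0, 1.65, 6.9], [-0.77, 0, 0], 0]
    - [[0, 2.1, 7.5], [-0.86, 0, 0], 0]

```text
t: 5.95
position: [0.5022, 0.0039, 0.1033]
orientation: [0.344, 0.618, -0.344, 0.617]
force: [-2.5, 2.1, 0.8]
width: 0.0002
```

Run:
```python
from plan import *
show()
c=ctrl.camera("scene"); crop(c,250,120,410,260,5,"pics/s5.png")
rows([((*lev(a,-20,86),104),a+90) for a in range(-70,-38,4)])
```

```text
t 5.95 q [-0.11  0.53  1.8   0.    0.81 -0.66] loc [ -21.9 -153.6] z 0.1033 zhead 19.6 x [-0.001  0.    -1.   ] F [-2.5  2.1  0.8] w 0.0002
[-0.06, 0.09, -0.31] [-0.003, -0.0, 0.0]
[-0.06, -0.03, 0.3] [-0.072, -0.0, 0.0]
[-0.06, -0.11, 0.91] [-0.142, -0.0, 0.0]
[-0.07, -0.14, 1.52] [-0.212, -0.0, 0.0]
[-0.07, -0.13, 2.14] [-0.282, -0.0, 0.0]
[-0.07, -0.07, 2.75] [-0.352, -0.0, 0.0]
[-0.07, 0.03, 3.36] [-0.421, -0.0, 0.0]
[-0.07, 0.16, 3.96] [-0.491, -0.0, 0.0]
```

View pics/s5.png

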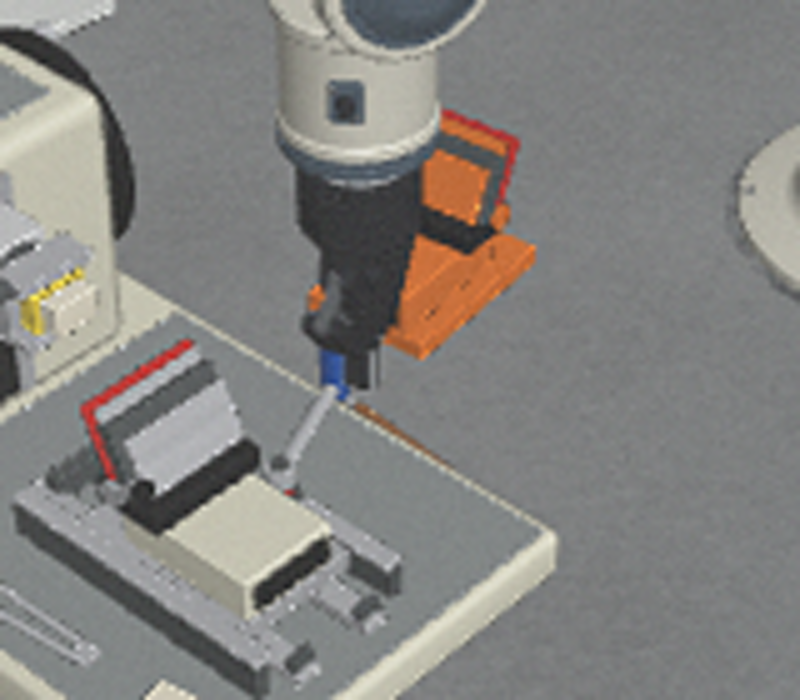

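Request:
apply_moves:
  increments:
    - [[0, 0, 0.3], [-0.07, 0, 0], 0]
    - [[0, -0.1, 0.9], [-0.14, 0, 0], 0]
    - [[0, -0.1, 1.5], [-0.21, 0, 0], 0]
    - [[0, -0.1, 2.1], [-0.28, 0, 0], 0]
    - [[0, -0.1, 2.7], [-0.35, 0, 0], 0]
    - [[0, 0, 3.2], [-0.4, 0, 0], 0]
    - [[0, 0, 3.4], [-0.42, 0, 0], 0]

```text
t: 6.88
position: [0.5199, -0.0249, 0.1032]
orientation: [0.209, 0.676, -0.209, 0.675]
force: [-3.0, 1.2, -0.2]
width: -0.0002
```

Run:
```python
from plan import *
show()
c=ctrl.camera("scene"); crop(c,250,120,410,260,5,"pics/s6.png")
```

```text
t 6.88 q [-0.16  0.55  1.76 -0.    0.83 -1.13] loc [  10.  -142.3] z 0.1032 zhead 43.5 x [-0.001  0.    -1.   ] F [-3.   1.2 -0.2] w -0.0002
```

View pics/s6.png

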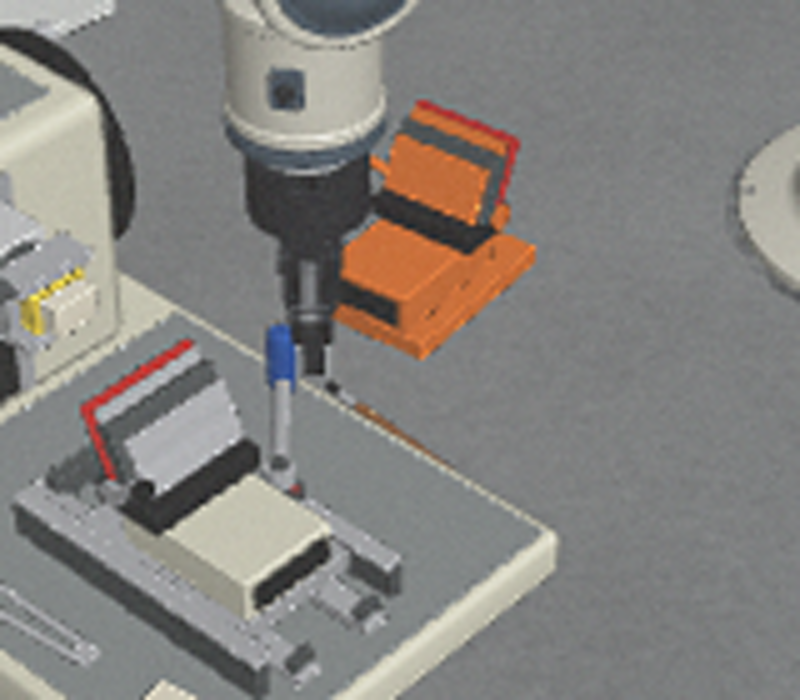

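Request:
apply_moves:
  increments:
    - [[0, 0, 0.3], [-0.03, 0, 0], 0]
    - [[0, 0, 0.5], [-0.05, 0, 0], 0]
    - [[0, 0, 0.5], [-0.05, 0, 0], 0]

```text
t: 7.3
position: [0.5225, -0.027, 0.103]
orientation: [0.191, 0.682, -0.192, 0.679]
force: [-12.9, 5.4, 7.3]
width: 0.0001
```

```bash
cat > lever.py <<'E'
from plan import *
def lever():
    s=ctrl.camera("scene"); im=s["frame"].astype(int); x0,x1,y0,y1=270,360,160,245
    m=np.zeros(im.shape[:2],np.uint8); m[y0:y1,x0:x1]=((im[...,2]>im[...,0]+60)&(im[...,2]>im[...,1]+40))[y0:y1,x0:x1]
    n,L,st,ce=cv2.connectedComponentsWithStats(m)
    i=1+np.argmax(st[1:,4]); p=l(ray(s,ce[i],.091)); d=p-np.array([-35,-66]); a=np.degrees(np.arctan2(d[1],d[0])); print("handle",p.round(1),"R",np.hypot(*d).round(1),"dir",a.round(1),"lever deg",(a+145).round(1),st[i]); return s
if __name__=="__main__":
    show(); lever()
E
python3 lever.py
```

```text
t 7.3 q [-0.17  0.55  1.75  0.    0.84 -1.19] loc [  12.6 -140.2] z 0.103 zhead 46.4 x [-0.004  0.001 -1.   ] F [-12.9   5.4   7.3] w 0.0001
handle [  34.1 -133. ] R 96.2 dir -44.1 lever deg 100.9 [303 185   5  12  52]
```

The force rose from 3 to 15 N and the lever measures 101° (released stop is 100°), so it's at the stop. I'll back off, lift and go behind the base.

Run:
```python
from plan import *
h=46.4; x,y=l(ctrl.read_state()["position"]); u=np.array([np.cos(np.radians(h)),np.sin(np.radians(h))])
rows([((x-20*u[0],y-20*u[1],104),h),((x-20*u[0],y-20*u[1],230),h),((-145,0,230),0),((-145,0,98),0)])
```

```text
[-0.1, 0.0, -2.0] [0.001, -0.004, 0.001]
[-12.7, -0.02, -2.05] [0.001, -0.004, 0.001]
[-12.73, 21.07, -0.75] [0.81, -0.003, 0.003]
[0.47, 21.09, -0.69] [0.81, -0.003, 0.003]
```

Request:
apply_moves:
  increments:
    - [[0, 0, -1], [0, 0, 0], 0]
    - [[0, 0, -2], [0, 0, 0], 0]
    - [[-3, 0, -2], [0, 0, 0], 0]
    - [[-7, 0, -2], [0, 0, 0], 0]
    - [[-11, 0, -2], [0, 0, 0], 0]
    - [[-12.7, 0, -2], [0, 0, 0], 0]
    - [[-12.7, 3, -2], [0.1, 0, 0], 0]
    - [[-12.7, 7, -1.8], [0.25, 0, 0], 0]
    - [[-12.7, 11, -1.5], [0.4, 0, 0], 0]
    - [[-12.7, 15, -1.2], [0.55, 0, 0], 0]
    - [[-12.7, 19, -0.9], [0.7, 0, 0], 0]
    - [[-12.7, 21.1, -0.8], [0.81, 0, 0], 0]
    - [[-12.7, 21.1, -0.8], [0.81, 0, 0], 0]
    - [[-12.7, 21.1, -0.8], [0.81, 0, 0], 0]

```text
t: 9.1
position: [0.6273, 0.156, 0.2302]
orientation: [0.444, 0.551, -0.444, 0.551]
force: [0.2, -0.4, -0.4]
width: 0.0004
```

Run:
```python
from lever import *
show(); s=lever(); crop(s,230,100,390,260,3.75,"pics/s7.png")
rows([((-145,0,98),0)])
```

```text
t 9.1 q [ 0.15  0.54  1.31 -0.    1.29 -0.06] loc [-144.4    0.7] z 0.2302 zhead 0.2 x [-0. -0. -1.] F [ 0.2 -0.4 -0.4] w 0.0004
handle [  28.2 -134.5] R 93.2 dir -47.3 lever deg 97.7 [306 189   2   5   5]
[13.23, -0.06, -0.09] [0.002, 0.0, 0.0]
```

View pics/s7.png

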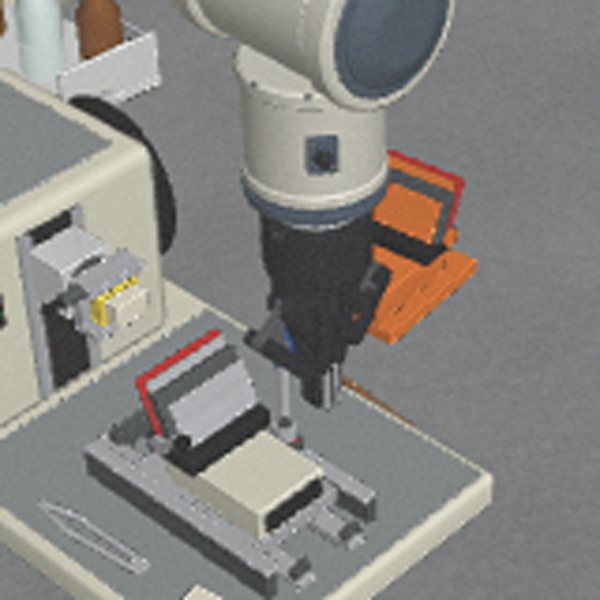

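The handle is mostly hidden behind the gripper here, and the lever arm still looks the same at (285,390). I'll descend behind the pad.

Request:
apply_moves:
  increments:
    - [[4, 0, -0.1], [0, 0, 0], 0]
    - [[8, 0, -0.1], [0, 0, 0], 0]
    - [[11, 0, -0.1], [0, 0, 0], 0]
    - [[13.2, 0, -0.1], [0, 0, 0], 0]
    - [[13.2, 0, -0.1], [0, 0, 0], 0]
    - [[13.2, 0, -0.1], [0, 0, 0], 0]

```text
t: 9.9
position: [0.628, 0.1571, 0.0994]
orientation: [0.445, 0.55, -0.444, 0.55]
force: [0.0, 0.1, -0.9]
width: 0.0
```

Run:
```python
from lever import *
show(); s=lever(); crop(s,230,100,390,260,3.75,"pics/s8.png")
c=ctrl.camera("top");crop(c,220,110,400,250,4,"pics/t8.png")
```

```text
t 9.9 q [ 0.15  0.69  1.44 -0.    1.02 -0.06] loc [-145.3    1.6] z 0.0994 zhead 0.0 x [ 0.001  0.    -1.   ] F [ 0.   0.1 -0.9] w 0.0Traceback (most recent call last):
  File "<stdin>", line 2, in <module>
  File "lever.py", line 6, in lever
    i=1+np.argmax(st[1:,4]); p=l(ray(s,ce[i],.091)); d=p-np.array([-35,-66]); a=np.degrees(np.arctan2(d[1],d[0])); print("handle",p.round(1),"R",np.hypot(*d).round(1),"dir",a.round(1),"lever deg",(a+145).round(1),st[i]); return s
        ~~~~~~~~~^^^^^^^^^^
    return _wrapfunc(a, 'argmax', axis=axis, out=out, **kwds)
    return bound(*args, **kwds)
ValueError: attempt to get argmax of an empty sequence
```

Now the handle is fully hidden. I'll look again without the lever measurement.

Run:
```python
from plan import *
s=ctrl.camera("scene"); crop(s,230,100,390,260,3.75,"pics/s9.png")
```

```text
(no output)
```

View pics/s9.png

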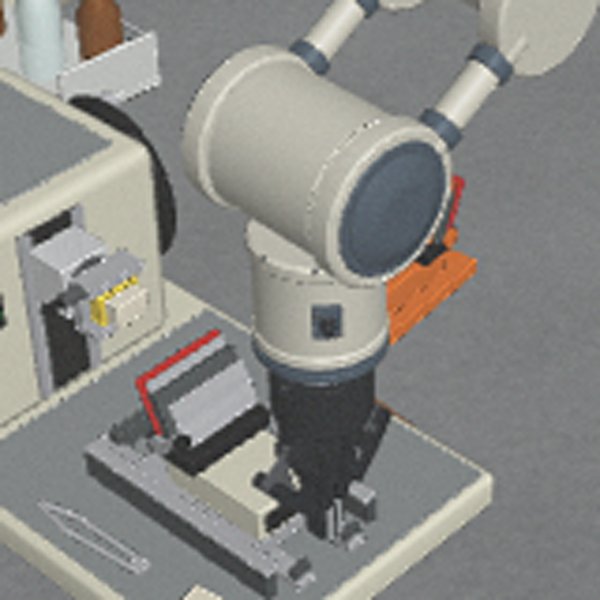

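The fingertips at (325,520) are just behind the black pad and clear of the guides. I'll push forward.

Request:
apply_moves:
  increments:
    - [[0, -0.1, 0.7], [0, 0, 0], 0]
    - [[0, -0.1, 1.4], [0, 0, 0], 0]
    - [[0, -0.1, 2.0], [0, 0, 0], 0]
    - [[0, -0.1, 2.5], [0, 0, 0], 0]
    - [[0, -0.1, 3.0], [0, 0, 0], 0]
    - [[0, -0.1, 3.5], [0, 0, 0], 0]
    - [[0, -0.1, 4.0], [0, 0, 0], 0]

```text
t: 10.88
position: [0.635, 0.1181, 0.0983]
orientation: [0.444, 0.55, -0.444, 0.55]
force: [-1.4, 5.0, 0.5]
width: 0.0001
```

Run:
```python
from plan import *
show()
s=ctrl.camera("scene"); crop(s,230,100,390,260,3.75,"pics/s10.png")
```

```text
t 10.88 q [ 0.09  0.69  1.44  0.    1.01 -0.12] loc [-105.7    0.3] z 0.0983 zhead 0.0 x [-0.  0. -1.] F [-1.4  5.   0.5] w 0.0001
```

View pics/s10.png

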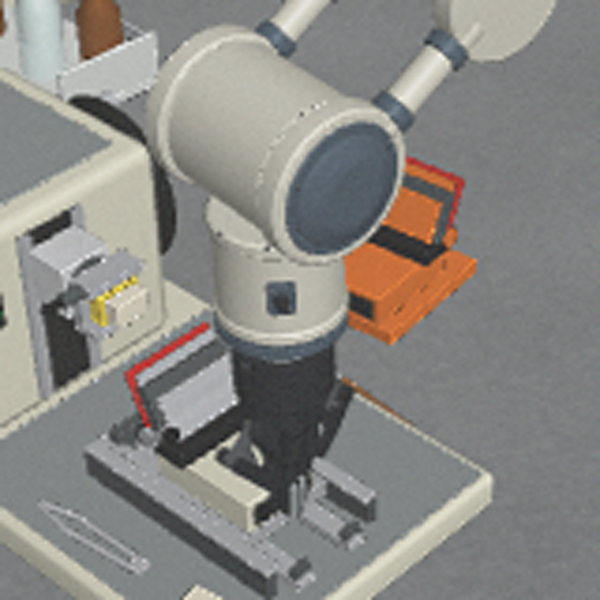

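Request:
apply_moves:
  increments:
    - [[0, 0, 0.5], [0, 0, 0], 0]
    - [[0, 0, 1.0], [0, 0, 0], 0]
    - [[0, 0, 1.4], [0, 0, 0], 0]
    - [[0, 0, 1.8], [0, 0, 0], 0]
    - [[0, 0, 2.1], [0, 0, 0], 0]

```text
t: 11.55
position: [0.6395, 0.0973, 0.0982]
orientation: [0.444, 0.55, -0.444, 0.55]
force: [-0.8, 4.1, 0.2]
width: 0.0002
```

```bash
python3 -c "
from plan import *
show()"
```

```text
t 11.55 q [ 0.06  0.69  1.44  0.    1.02 -0.15] loc [-84.4   0.3] z 0.0982 zhead 0.0 x [-0.  0. -1.] F [-0.8  4.1  0.2] w 0.0002
```

Request:
apply_moves:
  increments:
    - [[0, 0, 0.2], [0, 0, 0], 0]
    - [[0, 0, 0.4], [0, 0, 0], 0]
    - [[0, 0, 0.4], [0, 0, 0], 0]

```text
t: 11.92
position: [0.6404, 0.0934, 0.0983]
orientation: [0.444, 0.55, -0.444, 0.55]
force: [0.9, 1.2, 0.5]
width: 0.0003
```

Request:
apply_moves:
  increments:
    - [[0, 0, 0.2], [0, 0, 0], 0]
    - [[0, 0, 0.4], [0, 0, 0], 0]

```text
t: 12.18
position: [0.6404, 0.0921, 0.0983]
orientation: [0.445, 0.551, -0.444, 0.549]
force: [-7.2, 35.3, 5.6]
width: -0.0
```

```bash
python3 -c "
from plan import *
show()
s=ctrl.camera('scene'); crop(s,230,100,390,260,3.75,'pics/s11.png')"
```

```text
t 12.18 q [ 0.05  0.69  1.44  0.    1.02 -0.17] loc [-79.2   0.1] z 0.0983 zhead 0.0 x [-0.001  0.004 -1.   ] F [-7.2 35.3  5.6] w -0.0
```

View pics/s11.png

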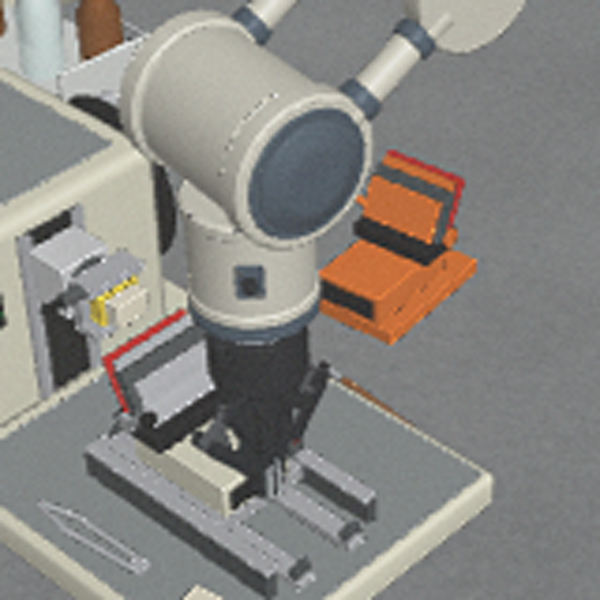

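At 36 N the base stopped against the front stop, with the pad face at x ≈ -69 (expected -70). I'll back off, lift and move to the front side of the handle.

Request:
apply_moves:
  increments:
    - [[0, 0, -1], [0, 0, 0], 0]
    - [[0, 0, -3], [0, 0, 0], 0]
    - [[-3, 0, -3], [0, 0, 0], 0]
    - [[-7, 0, -3], [0, 0, 0], 0]
    - [[-11, 0, -3], [0, 0, 0], 0]
    - [[-14, 0, -3], [0, 0, 0], 0]
    - [[-14, 0, -3], [0, 0, 0], 0]

```text
t: 13.1
position: [0.6358, 0.1199, 0.2408]
orientation: [0.445, 0.549, -0.443, 0.551]
force: [0.5, 0.2, -0.0]
width: 0.0002
```

Run:
```python
from plan import *
show(); rows([((-110,-120,238),30),((-40,-120,238),60),((54,-102,238),80),((54,-102,104),80)])
s=ctrl.camera('scene'); crop(s,230,100,390,260,3.75,'pics/s12.png')
```

```text
t 13.1 q [ 0.09  0.53  1.3  -0.    1.3  -0.12] loc [-107.3    1.4] z 0.2408 zhead 0.0 x [ 0.005  0.    -1.   ] F [ 0.5  0.2 -0. ] w 0.0002
[0.23, -12.14, -0.28] [-0.523, 0.002, -0.004]
[0.24, -12.15, 6.72] [-1.046, 0.003, -0.004]
[0.25, -10.36, 16.12] [-1.395, 0.004, -0.003]
[13.65, -10.42, 16.11] [-1.395, 0.004, -0.003]
```

View pics/s12.png

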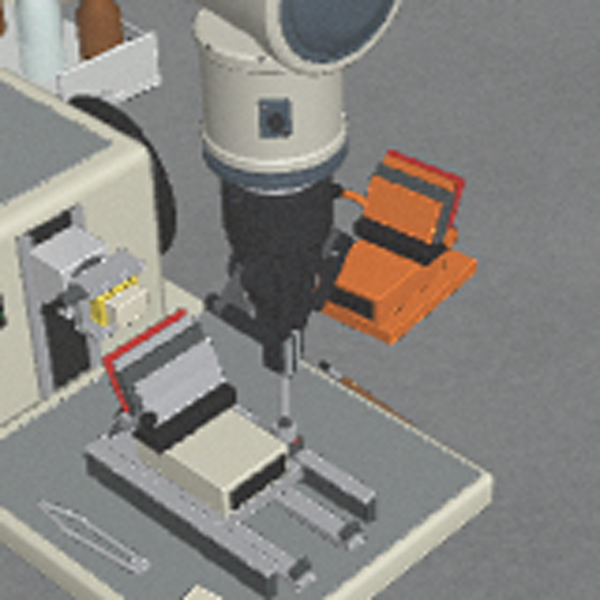

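The base is now forward, with its rear face at (235,500) in the crop, and the lever is still released. Next I go around at height.

Request:
apply_moves:
  increments:
    - [[0, -4, -0.2], [-0.15, 0, 0], 0]
    - [[0, -8, -0.3], [-0.3, 0, 0], 0]
    - [[0, -12, 0], [-0.45, 0, 0], 0]
    - [[0, -12.2, 3], [-0.6, 0, 0], 0]
    - [[0, -12.2, 6], [-0.75, 0, 0], 0]
    - [[0.1, -11.7, 9], [-0.9, 0, 0], 0]
    - [[0.1, -11.1, 12], [-1.05, 0, 0], 0]
    - [[0.2, -10.6, 15], [-1.2, 0, 0], 0]
    - [[0.2, -10.4, 16.1], [-1.35, 0, 0], 0]
    - [[0.2, -10.4, 16.1], [-1.4, 0, 0], 0]
    - [[0.2, -10.4, 16.1], [-1.4, 0, 0], 0]

```text
t: 14.52
position: [0.5665, -0.0599, 0.2352]
orientation: [-0.014, 0.708, 0.015, 0.706]
force: [-0.4, 0.2, 0.9]
width: -0.0
```

Run:
```python
from lever import *
show(); rows([((56,-100,104),80)])
s=ctrl.camera('scene'); crop(s,230,100,390,260,3.75,'pics/s13.png')
c=ctrl.camera("top");crop(c,250,110,400,250,4,"pics/t13.png")
lever()
```

```text
t 14.53 q [-0.21  0.43  1.5  -0.    1.21 -1.82] loc [  54.  -104.1] z 0.2352 zhead 80.2 x [-0.002  0.    -1.   ] F [-0.4  0.2  0.9] w -0.0
[13.11, -0.13, 0.46] [0.004, -0.002, -0.0]
handle [  34.2 -133.8] R 96.9 dir -44.4 lever deg 100.6 [303 185   6  11  55]
```

View pics/s13.png

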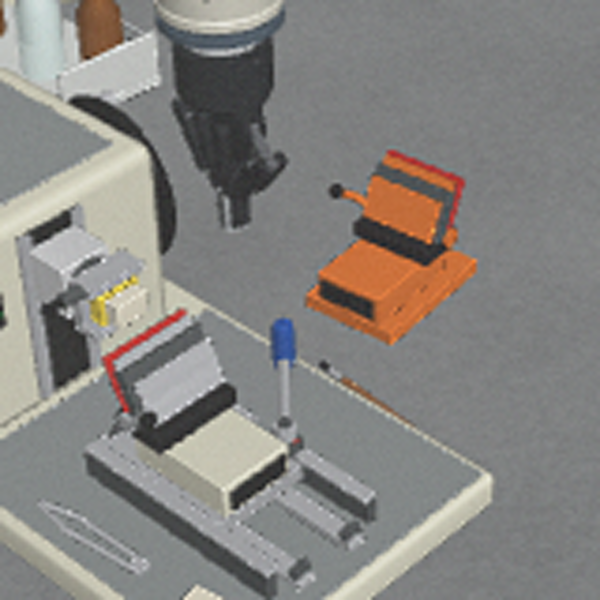

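View pics/t13.png

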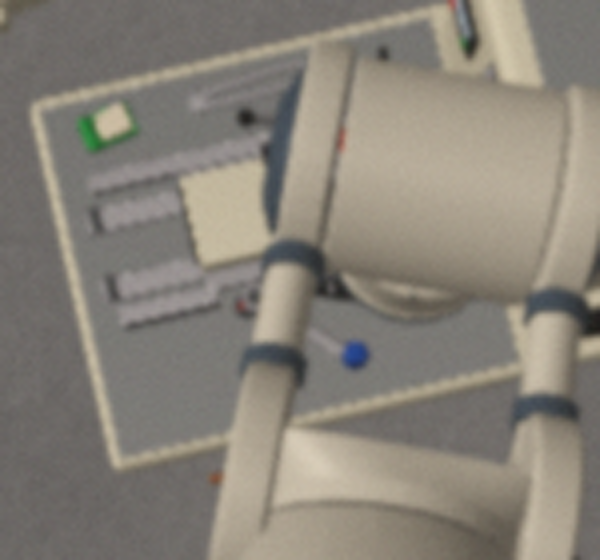

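Run:
```python
from plan import *
s=ctrl.camera('scene')
for z in np.arange(.08,.5,.04):
    q=proj(s,[.628,.157,z])[0]; print(round(z,2),((q-[230,100])*3.75).round())
c=ctrl.camera("top"); print(l(ray(c,(250+355/4-.4,110+354/4-.4),.115)))
```

```text
0.08 [325. 532.]
0.12 [323. 494.]
0.16 [322. 455.]
0.2 [321. 414.]
0.24 [320. 371.]
0.28 [318. 327.]
0.32 [317. 281.]
0.36 [316. 233.]
0.4 [314. 184.]
0.44 [313. 131.]
0.48 [311.  77.]
[  28.06603486 -129.43000805]
```

The top view puts the handle at (28,-129), matching the model, and the wrist clears everything. I'll descend in front of the handle.

Request:
apply_moves:
  increments:
    - [[0, -0.1, 0.5], [0, 0, 0], 0]
    - [[4, -0.1, 0.5], [0, 0, 0], 0]
    - [[8, -0.1, 0.5], [0, 0, 0], 0]
    - [[11, -0.1, 0.5], [0, 0, 0], 0]
    - [[13.1, -0.1, 0.5], [0, 0, 0], 0]
    - [[13.1, -0.1, 0.5], [0, 0, 0], 0]
    - [[13.1, -0.1, 0.5], [0, 0, 0], 0]

```text
t: 15.65
position: [0.5727, -0.0611, 0.1061]
orientation: [-0.015, 0.707, 0.014, 0.707]
force: [0.9, -0.6, 1.1]
width: 0.0002
```

Run:
```python
from plan import *
show()
s=ctrl.camera('scene'); crop(s,230,100,390,260,3.75,'pics/s14.png')
Q=[((*lev(-45,30),104),75),((*lev(-46,24),104),68)]
for a in range(-50,-106,-5): Q.append(((*lev(a,20),104),a+90+max(0,20-(-46-a)*.8)))
rows(Q)
```

```text
t 15.65 q [-0.21  0.6   1.62  0.    0.92 -1.82] loc [ 56.4 -98.3] z 0.1061 zhead 80.2 x [ 0.001 -0.    -1.   ] F [ 0.9 -0.6  1.1] w 0.0002
[0.23, 0.47, -1.12] [0.091, 0.002, 0.0]
[0.23, 0.88, -1.76] [0.214, 0.002, 0.0]
[0.23, 1.39, -2.67] [0.409, 0.002, 0.0]
[0.23, 1.8, -3.36] [0.566, 0.002, -0.0]
[0.23, 2.26, -4.02] [0.723, 0.002, -0.0]
[0.22, 2.78, -4.63] [0.88, 0.002, -0.0]
[0.22, 3.35, -5.2] [1.037, 0.002, -0.0]
[0.22, 3.97, -5.72] [1.139, 0.002, -0.001]
[0.22, 4.63, -6.17] [1.226, 0.002, -0.001]
[0.22, 5.33, -6.57] [1.313, 0.002, -0.001]
[0.22, 6.06, -6.91] [1.4, 0.002, -0.001]
[0.22, 6.82, -7.18] [1.488, 0.002, -0.001]
[0.22, 7.59, -7.39] [1.575, 0.002, -0.001]
[0.22, 8.39, -7.53] [1.662, 0.002, -0.001]
```

View pics/s14.png

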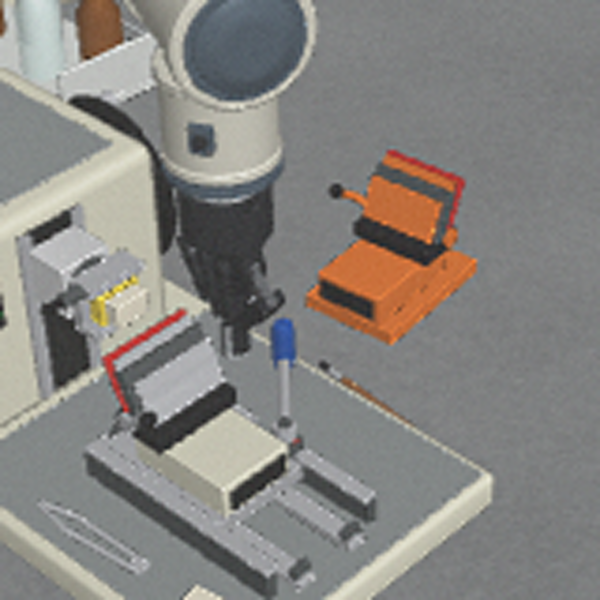

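The fingertips at (237,345) stand in front of the handle at (285,340), clear of it. Now I swing the lever back.

Request:
apply_moves:
  increments:
    - [[0.2, 0.5, -1.1], [0.09, 0, 0], 0]
    - [[0.2, 0.9, -1.8], [0.22, 0, 0], 0]
    - [[0.2, 1.15, -2.2], [0.32, 0, 0], 0]
    - [[0.2, 1.4, -2.7], [0.42, 0, 0], 0]
    - [[0.2, 1.8, -3.4], [0.57, 0, 0], 0]
    - [[0.2, 2.25, -4.0], [0.72, 0, 0], 0]
    - [[0.2, 2.8, -4.65], [0.88, 0, 0], 0]
    - [[0.2, 3.35, -5.2], [1.02, 0, 0], 0]

```text
t: 16.7
position: [0.5194, -0.03, 0.1044]
orientation: [0.334, 0.622, -0.334, 0.624]
force: [-0.3, -4.8, -0.6]
width: -0.0
```

Run:
```python
from plan import *
show()
s=ctrl.camera('scene'); crop(s,230,100,390,260,3.75,'pics/s15.png')
rows([((*lev(a,20),104),a+90) for a in range(-75,-151,-5)])
```

```text
t 16.7 q [-0.17  0.55  1.76 -0.    0.83 -0.76] loc [  14.8 -143.9] z 0.1044 zhead 21.5 x [ 0.002 -0.001 -1.   ] F [-0.3 -4.8 -0.6] w -0.0
[0.03, -0.07, -0.71] [0.107, 0.001, -0.001]
[0.03, -0.12, -1.52] [0.194, 0.001, -0.001]
[0.03, -0.11, -2.32] [0.281, 0.001, -0.001]
[0.03, -0.02, -3.12] [0.369, 0.001, -0.001]
[0.03, 0.13, -3.91] [0.456, 0.001, -0.001]
[0.03, 0.36, -4.68] [0.543, 0.001, -0.001]
[0.03, 0.65, -5.43] [0.63, 0.001, -0.001]
[0.03, 1.0, -6.16] [0.718, 0.001, -0.001]
[0.03, 1.42, -6.84] [0.805, 0.001, -0.001]
[0.03, 1.89, -7.49] [0.892, 0.001, -0.001]
[0.03, 2.42, -8.1] [0.979, 0.001, -0.001]
[0.03, 3.0, -8.66] [1.067, 0.001, -0.001]
[0.03, 3.62, -9.16] [1.154, 0.001, -0.002]
[0.03, 4.29, -9.61] [1.241, 0.001, -0.002]
[0.03, 4.99, -10.0] [1.329, 0.0, -0.002]
[0.03, 5.73, -10.33] [1.416, 0.0, -0.002]
```

View pics/s15.png

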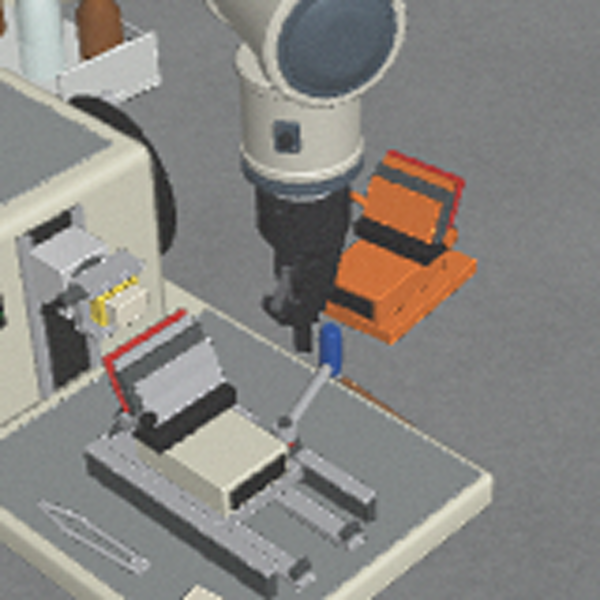

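Following well at 5 N. I'll continue to about -125°.

Request:
apply_moves:
  increments:
    - [[0, 0, -0.7], [0.11, 0, 0], 0]
    - [[0, -0.1, -1.5], [0.19, 0, 0], 0]
    - [[0, -0.1, -2.3], [0.28, 0, 0], 0]
    - [[0, 0, -3.1], [0.37, 0, 0], 0]
    - [[0, 0.15, -3.9], [0.46, 0, 0], 0]
    - [[0, 0.35, -4.7], [0.54, 0, 0], 0]
    - [[0, 0.65, -5.4], [0.63, 0, 0], 0]
    - [[0, 1.0, -6.15], [0.72, 0, 0], 0]
    - [[0, 1.4, -6.8], [0.8, 0, 0], 0]
    - [[0, 1.9, -7.5], [0.89, 0, 0], 0]

```text
t: 18.0
position: [0.4933, 0.0429, 0.104]
orientation: [0.569, 0.42, -0.568, 0.421]
force: [-0.0, -7.4, -4.0]
width: -0.0001
```

Run:
```python
from plan import *
show()
s=ctrl.camera('scene'); crop(s,230,100,390,260,3.75,'pics/s16.png')
rows([((*lev(a,20),104),a+90) for a in range(-120,-151,-5)])
```

```text
t 18.0 q [-0.03  0.52  1.82 -0.    0.8   0.27] loc [ -61.9 -154.1] z 0.104 zhead -29.2 x [ 0.001 -0.001 -1.   ] F [-0.  -7.4 -4. ] w -0.0001
[0.01, -0.01, 0.01] [0.009, -0.0, -0.002]
[0.01, -0.15, -0.79] [0.096, -0.0, -0.002]
[0.01, -0.21, -1.59] [0.184, -0.0, -0.002]
[0.01, -0.2, -2.39] [0.271, -0.0, -0.002]
[0.01, -0.13, -3.19] [0.358, -0.0, -0.002]
[0.01, 0.02, -3.99] [0.445, -0.0, -0.002]
[0.01, 0.24, -4.76] [0.533, -0.001, -0.002]
```

View pics/s16.png

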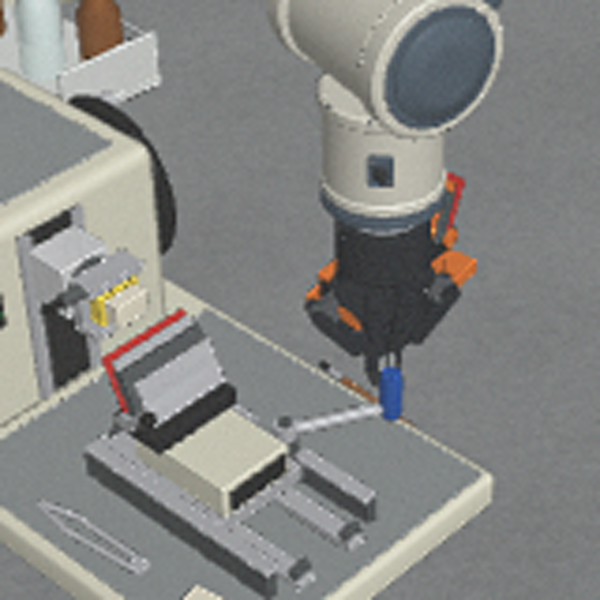

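Request:
apply_moves:
  increments:
    - [[0, -0.15, -0.8], [0.1, 0, 0], 0]
    - [[0, -0.2, -1.6], [0.18, 0, 0], 0]
    - [[0, -0.2, -2.4], [0.27, 0, 0], 0]
    - [[0, -0.15, -3.1], [0.35, 0, 0], 0]
    - [[0, -0.05, -3.6], [0.4, 0, 0], 0]
    - [[0, 0, -3.9], [0.44, 0, 0], 0]
    - [[0, 0, -3.9], [0.44, 0, 0], 0]

```text
t: 18.92
position: [0.5047, 0.0802, 0.104]
orientation: [0.647, 0.287, -0.646, 0.287]
force: [-0.1, -4.2, 0.9]
width: 0.0
```

```bash
python3 lever.py
```

```text
t 18.93 q [ 0.04  0.54  1.78 -0.    0.82  0.78] loc [ -96.  -135.1] z 0.104 zhead -54.2 x [ 0.001 -0.    -1.   ] F [-0.1 -4.2  0.9] w 0.0
handle [-107.6 -118.4] R 89.5 dir -144.2 lever deg 0.8 [333 206   5  14  67]
```

Request:
apply_moves:
  increments:
    - [[0, 0.1, -0.3], [0.02, 0, 0], 0]
    - [[0, 0.1, -0.5], [0.03, 0, 0], 0]
    - [[0, 0.1, -0.5], [0.03, 0, 0], 0]

```text
t: 19.35
position: [0.5058, 0.0823, 0.1034]
orientation: [-0.649, -0.277, 0.653, -0.277]
force: [-15.3, -18.7, 12.8]
width: 0.0002
```

```bash
python3 lever.py
```

```text
t 19.35 q [ 0.05  0.54  1.77 -0.    0.83  0.81] loc [ -97.8 -133.6] z 0.1034 zhead -56.0 x [-0.005 -0.002 -1.   ] F [-15.3 -18.7  12.8] w 0.0002
handle [-109.  -116.7] R 89.7 dir -145.6 lever deg -0.6 [333 206   5  15  68]
```

Request:
apply_moves:
  increments:
    - [[0, 0, -0.1], [0, 0, 0], 0]
    - [[0, 0, -0.1], [0, 0, 0], 0]
    - [[0, 0, -0.1], [0, 0, 0], 0]

```text
t: 19.77
position: [0.5059, 0.0825, 0.1033]
orientation: [-0.648, -0.277, 0.653, -0.277]
force: [-18.2, -23.8, 15.7]
width: 0.0001
```

```bash
python3 lever.py
```

```text
t 19.77 q [ 0.05  0.54  1.77 -0.    0.83  0.81] loc [ -98.  -133.4] z 0.1033 zhead -56.0 x [-0.006 -0.003 -1.   ] F [-18.2 -23.8  15.7] w 0.0001
handle [-109.  -116.7] R 89.7 dir -145.6 lever deg -0.6 [333 206   5  15  68]
```

The lever is firm against its locked stop: 30 N gives no further motion. I'll back off along +z, lift away and look.

Request:
apply_moves:
  increments:
    - [[0, 0, 0.8], [0, 0, 0], 0]
    - [[0, 0, 2], [0, 0, 0], 0]
    - [[0, 0, 3], [0, 0, 0], 0]
    - [[-4, 0, 3], [0, 0, 0], 0]
    - [[-8, 0, 3], [0, 0, 0], 0]
    - [[-12, 0, 3], [0, 0, 0], 0]
    - [[-15, 0, 3], [0, 0, 0], 0]
    - [[-15, 0, 6], [0, 0, 0], 0]
    - [[-15, 0, 11], [0, 0, 0], 0]
    - [[-15, 0, 13], [0, 0, 0], 0]
    - [[-15, 0, 13], [0, 0, 0], 0]

```text
t: 21.2
position: [0.4177, -0.01, 0.2534]
orientation: [0.651, 0.276, -0.651, 0.276]
force: [0.1, -1.4, -0.5]
width: 0.0001
```

Run:
```python
from lever import *
show(); s=lever(); crop(s,180,100,380,300,3,'pics/s20.png')
c=ctrl.camera("top");crop(c,240,70,420,240,3.5,"pics/t20.png")
```

```text
t 21.2 q [-0.17  0.2   1.82  0.    1.13  0.6 ] loc [ -26.1 -239.1] z 0.2534 zhead -56.2 x [ 0.  0. -1.] F [ 0.1 -1.4 -0.5] w 0.0001
handle [-108.4 -117.5] R 89.7 dir -145.0 lever deg 0.0 [333 206   5  15  68]
```

View pics/s20.png

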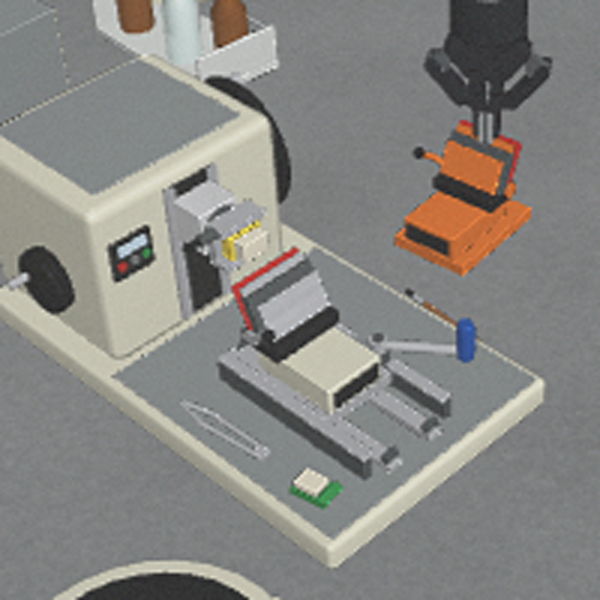

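View pics/t20.png

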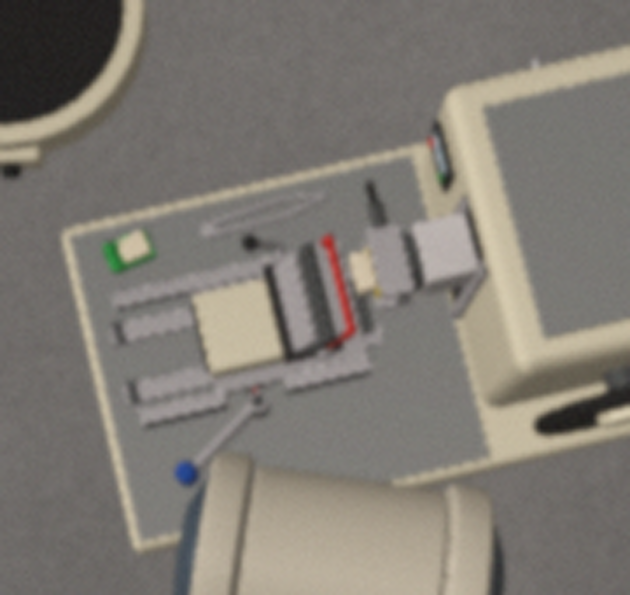

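The lever points back to lock, with the handle at top-crop (186,473), and the bystanders are in place. I'll check the rear edge of the block before handing in.

Run:
```python
from plan import *
c=ctrl.camera("top"); im=cv2.cvtColor(c["frame"],cv2.COLOR_RGB2HSV)
m=((im[...,1]>35)&(im[...,2]>150)&(im[...,0]<40)).astype(np.uint8)
n,L,st,ce=cv2.connectedComponentsWithStats(m); i=L[163,308]; print(st[i])
for p in cv2.boxPoints(cv2.minAreaRect(np.argwhere(L==i)[:,::-1].astype(np.float32))): print(l(ray(c,p,.1)).round(1))
ctrl.hand_in(); show()
```

```text
[295 150  25  26 474]
[-68.5  35.9]
[-4.4 35.4]
[ -5.4 -35.1]
[-69.1 -34.6]
the job is handed in; nothing more can be done
the job is handed in; nothing more can be done
```

The job is done and handed in, at about 21 s of the 72 s allowed. Using only closed fingers, I swung the lever to its released stop, pushed the base forward by its ribbed pad to the front stop, and swung the lever back to lock. I then lifted clear.

**Last checks before handing in:**
- **Released stop:** the lever measured about 101° (stop at 100°), and the push force rose from 3 N to about 15 N there.
- **Front stop:** the base slid at 4–5 N and then stopped hard at 36 N. The final top view put its rear face at x ≈ -69 mm, against -70 mm expected at home.
- **Locked stop:** the lever held still under about 30 N. Once the fingers backed off, it measured 0.0° with the camera, within about 2° of the -1.7° stop.
- **Everything else:** in the last pictures, the forceps, the wax block and what could be seen of the brush looked unmoved, and the gripper was touching nothing. I did not measure the other bystanders again.

**Disagreements:** the rear corners of the bed lay about 6 mm off my fitted pose along the microtome's x axis. The lever, block and contact positions mostly agreed to within a few mm. The side view read the released handle about 5 mm off the model, but the top view matched it. The lever check failed once, while the gripper hid the handle.

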